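# Close the weighed sample pots and hold their carrier level off the balance

### The arm

A 7-joint arm with a two-finger parallel gripper is mounted at the origin on the work surface. World frame = base frame: x ahead of the robot, y to its left, z up, the work surface at z = 0. Lengths are in mm, angles in rad, forces in N, time in s.
With the tool pointing down it reaches from about 400 to 900 mm from the base axis. Payload 5.5 kg.
Tool frame: the origin (TCP) lies midway between the tips of the shut fingers; the grasp point (between the pads) lies 19 mm behind it; z points along the fingers, y is the direction in which the jaws open and shut (so a half turn about z gives the same grasp; the last joint's range is limited). The gripper opens to 92 mm and grips with 3 to 60 N. Pads are 19 mm wide; open, the fingers measure 130 mm over their backs; the gripper's body (75 mm by 190 mm) begins 47 mm behind the grasp point.
Start: joints at [-1.024, 0.501, -0.427, 1.55, 0.221, 1.138, -0.21], TCP at [181.965, 624.01, 226.729] pointing down, gripper open.
Joint ranges: [-2.88, 2.88], [-0.31, 2.03], [-1.54, 1.56], [0.2, 2.42], [-1.41, 4.55], [0.19, 2.02], [-2.57, 2.57]. Speed limits (rad/s): [2.57, 2.57, 3.14, 3.14, 3.14, 3.14, 3.14].

### API

Orientations are given as a unit quaternion [x, y, z, w].
In Python, from workcell import ctrl gives the robot as it stands. The module is installed in compiled form; this text tells all that it offers. Calls block until the motion is done:
- ctrl.move_pose(position, orientation): joint-space move of the TCP to a pose.
- ctrl.move_linear(position, frame=None, speed=150): straight line of the TCP; frame=None keeps the orientation; speed is the mean speed in mm/s.
- ctrl.move_joints(angles): joint-space move.
- ctrl.command_gripper(opening, force=None): finger opening in mm; force is the grip in N (None keeps the last); returns when the fingers have stopped.
- ctrl.hold(seconds).
- ctrl.solve_ik(position, orientation): joint angles nearest the present ones, or None.
- ctrl.read_state(): the state.
- ctrl.read_camera(name): name is "scene" or "top" or "wrist"; returns a dict with "image" (420x560x3 uint8, blue, green, red), "vfov" (degrees; the focal length in pixels is half the picture's height over the tangent of half this angle, whatever the lens; pixels are square), "cx", "cy" (the principal point, pixels), "world_to_cam" (4x4, takes a point from world to camera coordinates). Camera axes: x right, y up, looking along -z (the intrinsics and any distortion apply to the point x, -y, -z); pixel columns grow to the right and rows downward; lengths in mm; the calibration is good to about 2 mm. A picture is of the moment at which its call begins. There is no depth.
A pose or a line that the arm cannot do raises ctrl.MotionError and nothing moves.
- ctrl.job_done(): hands the job in, once; it reports no verdict.
The state is a dict: "t": time; "joint_positions": joint angles; "joint_vel": joint speeds; "tau": joint torques, N m; "tcp_pos": TCP position; "eef_rot": TCP orientation; "wrist_force": force on the tool from outside, world axes, zero at the start; "wrist_torque": the same for the moment, N m; "width": finger opening in mm.
Only numpy, scipy, OpenCV 4.12 (cv2) and the standard library are available. Lean on these libraries where they do the work, as an engineer would, in place of code of your own. Each camera call takes 0.05 s, during which the arm holds its last target. There are 200 camera calls.

### The job

The two sample pots in the carrier on the bench balance have been weighed, but their slip-on lids are only started: with the carrier still standing on the balance, press both lids fully home. Then grip the carrier by its crossbar, lift it clear, never letting it tip, and finish while still holding it level and steady in the air with both pots in it, at least 10 cm above the pan, so that the empty balance can zero. Do not put it down, and leave the other things on the bench where they are.

Things in the scene. Friction and masses are not known exactly. Their poses are not given: they have to be found in the camera images.
- balance: Grey bench balance fixed to the table, 240 x 210 x 30 mm (x, y, z of its own frame) with a raised steel pan of 130 x 190 mm, pan top 45 mm above the table; its dark keypad strip is on its -x side. Origin: centre of its underside. Its place and yaw vary.
- pan (a point): Centre of the top face of the balance's pan, 45 mm above the table.
- carrier: Loose aluminium carrier, 68 (x) x 146 (y) mm tray with a 4 mm floor and walls up to 22 mm, standing on the pan. Two square wells 62 x 60 mm, centred 40 mm to its +y and -y, each hold one pot with about 2 mm of play. A middle post (22 x 10 mm) carries a crossbar on top. Origin: centre of its underside, z up. The empty carrier weighs about 0.3 kg, with both full pots 0.6 to 0.9 kg.
- crossbar (a point): Centre of the carrier's crossbar, 110 mm above the carrier's underside, straight above its origin and close to the centre of mass in plan. The bar runs 74 mm along the carrier's x, is 10 mm wide (carrier y) and 16 mm high, and is the highest part of the carrier: its top is 118 mm above the underside, its underside 102 mm. It overhangs the post by 26 mm at each end.
- pot_tall: The taller of two round white sample pots, 56 mm diameter, shoulder 52 mm above its underside, 72 mm high with its lid home (lid top then 76 mm above the carrier's underside). Loose in one of the carrier's two wells (either one); its underside rests on the tray floor, 4 mm above the carrier's underside. Origin: centre of its underside, z up.
- pot_short: The shorter round white sample pot, 56 mm diameter, shoulder 36 mm above its underside, 56 mm high with its lid home (lid top then 60 mm above the carrier's underside). Loose in the other well. Origin: centre of its underside, z up.
- lid_tall (a joint): How far (m) the tall pot's lid stands above its home position: 0 is fully home with its rim on the pot's shoulder, up to 0.014 is loosest. It slides straight along the pot's axis, takes about 6 N to move and stays where it is left; it starts 5 to 12 mm up.
- lid_tall_top (a point): Centre of the flat top of the tall pot's lid, a grey cap of 56 mm diameter and 20 mm height. It goes down with the lid.
- lid_short (a joint): How far (m) the short pot's lid stands above its home position: 0 is fully home, up to 0.014; takes about 6 N to move, stays where left; starts 5 to 12 mm up.
- lid_short_top (a point): Centre of the flat top of the short pot's lid, a grey cap of 56 mm diameter and 20 mm height.
- spare_jar: Bystander: closed white jar with a grey lid, 72 mm diameter, 78 mm high, standing on the table beside the balance. Origin: centre of its underside.
- sieve: Bystander: open round steel sieve, 100 mm diameter, 40 mm high, on the table. Origin: centre of its underside.
- weight: Bystander: steel check weight with a knob, 48 mm diameter, 74 mm high, on the table. Origin: centre of its underside.
Not all that is in view belongs to the job. Leave any brown or green look-alike of the pot_tall alone.

How it is judged:
By the outcome, as a careful person would: the job done as asked, in the order asked, and still so for the second after the job is handed in, while the arm keeps its last pose, push and grip.
It also fails if it takes over 56 s, if anything falls off the work surface, if the arm or the gripper's body presses on something with over 40 N, if the wrist force passes 120 N, or if a joint passes its speed limit or range.

## Working session

There is one attempt and no reset: what is moved stays moved. The work goes in short steps, each a Python script; the robot and the scene stay as the last script left them, time stands still between calls to the robot, and variables do not carry over. Pictures are saved under pics/ and viewed, about 8 in all and at most 12, crops included, and the job is handed in when it is done.

```bash
mkdir -p pics; cat > h.py <<'E'
import numpy as np, cv2
from workcell import ctrl
def shot(n,f):
    c=ctrl.read_camera(n); cv2.imwrite(f'pics/{f}.png',c['image']); np.save(f'pics/{f}.npy',{k:c[k] for k in c if k!='image'},allow_pickle=True); return c
def load(f): return np.load(f'pics/{f}.npy',allow_pickle=True).item()
def K(c): 
    f=210/np.tan(np.radians(c['vfov'])/2); return f
def ray(c,u,v):
    f=K(c); d=np.array([(u-c['cx'])/f,-(v-c['cy'])/f,-1]); M=np.array(c['world_to_cam']); R=M[:3,:3]; o=-R.T@M[:3,3]; return o,R.T@d
def onz(c,u,v,z):
    o,d=ray(c,u,v); return o+d*(z-o[2])/d[2]
def proj(c,p):
    M=np.array(c['world_to_cam']); q=M[:3,:3]@np.array(p)+M[:3,3]; f=K(c); return c['cx']-f*q[0]/q[2], c['cy']+f*q[1]/q[2]
E
python3 - <<'E'
from h import *
for n in('scene','top'):
    c=shot(n,n+'0'); print({k:c[k] for k in c if k!='image'})
a=[cv2.imread(f'pics/{n}0.png') for n in('scene','top')]
s=ctrl.read_state(); print(s)
E
```

```text
{'vfov': 54.97108850557765, 'cx': 275.4435461187975, 'cy': 212.16643536752798, 'world_to_cam': array([[ 2.04428834e-01,  9.78835195e-01,  9.51383445e-03,
        -1.10765637e+02],
       [-7.99736185e-01,  1.61403861e-01,  5.78248068e-01,
         3.86730878e+02],
       [ 5.64473991e-01, -1.25819136e-01,  8.15805528e-01,
        -1.59809599e+03],
       [ 0.00000000e+00,  0.00000000e+00,  0.00000000e+00,
         1.00000000e+00]])}
{'vfov': 45.138677520394765, 'cx': 277.6388963836194, 'cy': 213.48104657922772, 'world_to_cam': array([[ 8.05639090e-03, -9.99871026e-01,  1.38933880e-02,
        -2.08115706e+01],
       [ 9.91766492e-01,  9.76531731e-03,  1.27686587e-01,
        -5.93613676e+02],
       [-1.27805792e-01,  1.27503036e-02,  9.91717253e-01,
        -1.33165070e+03],
       [ 0.00000000e+00,  0.00000000e+00,  0.00000000e+00,
         1.00000000e+00]])}
{'t': 0.1, 'joint_positions': array([-1.02378685,  0.5017771 , -0.42677108,  1.55134519,  0.22078718,
        1.13830463, -0.21029459]), 'joint_vel': array([-0.00013235, -0.00192275,  0.00220664, -0.00194596, -0.00079603,
        0.00035153,  0.00179065]), 'tau': array([-1.13738043e-02, -5.67867208e+01, -5.83791643e+00, -2.79909879e+01,
       -6.88079093e-02,  2.41479190e-02,  1.03981753e-05]), 'tcp_pos': array([181.88572504, 623.36858494, 225.76453922]), 'eef_rot': array([ 1.41420809e-01,  9.89949168e-01, -8.79881823e-04, -1.56346615e-04]), 'wrist_force': array([0.45637381, 0.17492297, 0.01685339]), 'wrist_torque': array([-0.05444948, -0.04204282,  0.04559103]), 'width': 91.99819559598113}
```

View pics/top0.png

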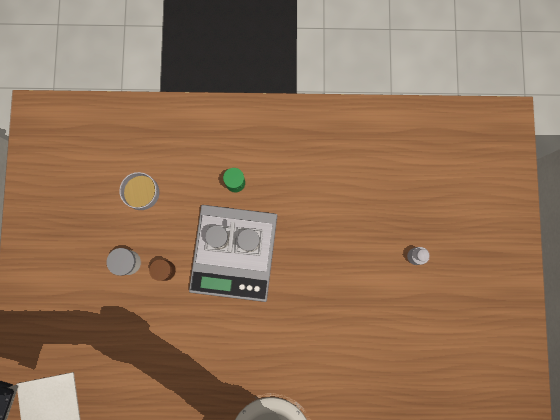

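View pics/scene0.png

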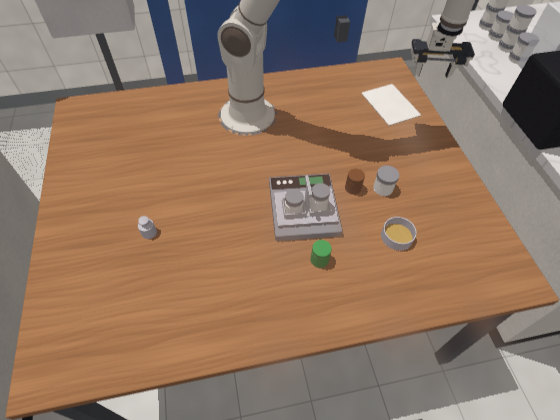

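The top view shows the balance at about (233,252), with its keypad on the robot side. The tall lid is at (216,236), the short lid at (248,240), and the crossbar lies between them. The look-alikes are brown (160,268) and green (234,180), both clear of the carrier. Next I'll compute positions and enlarge the carrier.

```bash
python3 - <<'E'
from h import *
c=load('top0')
for u,v,z in [(201,206,30),(276,212,30),(267,300,30),(190,294,30),(216,236,130),(248,240,113),(160,268,60),(234,180,60),(122,261,78)]: print(u,v,onz(c,u,v,z).round(0))
s=load('scene0')
for u,v,z in [(320,190,130),(294,197,113)]: print(u,v,onz(s,u,v,z).round(0))
a=cv2.resize(cv2.imread('pics/top0.png')[195:305,180:290],None,fx=5,fy=5,interpolation=cv2.INTER_CUBIC)
cv2.imwrite('pics/tc.png',a)
E
```

```text
201 206 [613. 194.  30.]
276 212 [599. -11.  30.]
267 300 [362.  11.  30.]
190 294 [376. 216.  30.]
216 236 [523. 140. 130.]
248 240 [515.  60. 113.]
160 268 [444. 292.  60.]
234 180 [681. 103.  60.]
122 261 [461. 387.  78.]
320 190 [522. 140. 130.]
294 197 [520.  61. 113.]
```

View pics/tc.png

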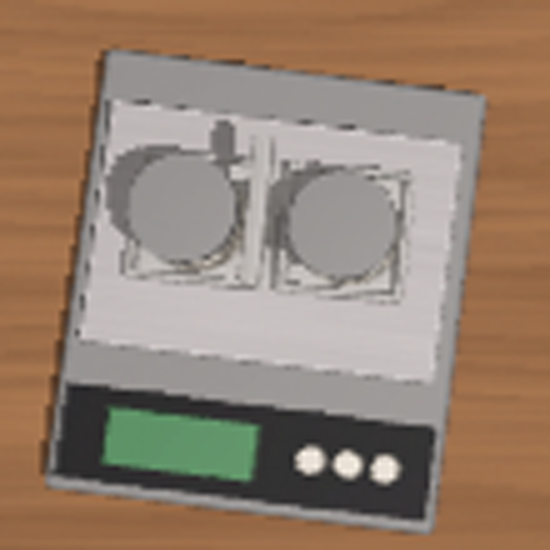

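The two views agree: tall lid at about (522,140), short lid at about (517,60), 80 mm apart as expected. That puts the carrier centre near (519,100) with yaw about -0.07. I'll move above it for a closer wrist view.

```bash
cat >> h.py <<'E'
def q(yaw):  # tool down, tool y along carrier y
    a=(np.pi+2*yaw)/4*1.0
    a=np.pi/2+yaw/2
    return np.array([np.cos(a),np.sin(a),0,0])
E
python3 - <<'E'
from h import *
s=ctrl.read_state(); p=s['tcp_pos']
ctrl.move_pose([519,100,330],q(-0.07))
ctrl.hold(0.3)
s=ctrl.read_state(); print(s['t'],s['tcp_pos'],s['eef_rot'],s['joint_positions'].round(2),s['wrist_force'])
c=shot('wrist','w1'); print(c['vfov'],c['cx'],c['cy'],c['world_to_cam'])
for p in [[522,140,130],[517,60,113],[519,100,163]]: print(proj(c,p))
E
```

```text
2.6583 [518.92316303 100.42741047 329.87920609] [ 3.46398928e-02  9.99399852e-01  1.26700725e-05 -1.14267031e-04] [-0.12  0.17 -0.13  1.73  0.02  1.24  1.24] [-0.44960892 -0.56377321 -0.8958894 ]
60.72770368909058 281.30538444228364 217.41690509514842 [[ 6.87473096e-02  9.97634080e-01 -2.24716656e-04 -1.35641046e+02]
 [-9.66833869e-01  6.65693149e-02 -2.46578173e-01  5.51906590e+02]
 [-2.45979829e-01  1.71688496e-02  9.69122879e-01 -3.63659371e+02]
 [ 0.00000000e+00  0.00000000e+00  0.00000000e+00  1.00000000e+00]]
(np.float64(320.61783924480767), np.float64(193.28427910939038))
(np.float64(243.35136087392343), np.float64(190.85089763784117))
(np.float64(281.05201772713826), np.float64(199.49143242049243))
```

View pics/w1.png

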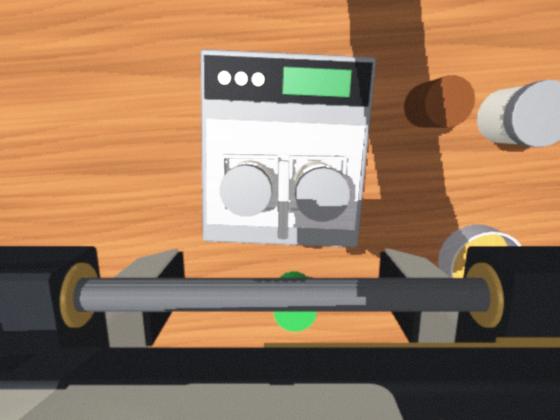

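The wrist view shows the short lid at (246,190), the tall lid at (324,191) and the bar near x=283, all within about 4 mm of prediction. I'll enlarge the crop to read the bar's ends.

```bash
python3 - <<'E'
from h import *
c=load('w1'); im=cv2.imread('pics/w1.png')
M=c['world_to_cam'];print('cam',-M[:3,:3].T@M[:3,3])
for u,v,z in [(246,190,113),(324,191,130),(203,52,30),(373,60,30),(357,246,30),(203,240,30)]: print(onz(c,u,v,z).round(1))
g=cv2.createCLAHE(3,(4,4)).apply(cv2.cvtColor(im[140:255,200:365],cv2.COLOR_BGR2GRAY))
cv2.imwrite('pics/wc.png',cv2.resize(g,None,fx=4.8,fy=4.8,interpolation=cv2.INTER_CUBIC))
E
```

```text
cam [453.47407121 104.82369926 488.48825456]
[516.3  62.9 113. ]
[519.9 143.5 130. ]
[362.4  18.3  30. ]
[385.  218.6  30. ]
[616.5 195.7  30. ]
[593.8 -10.2  30. ]
```

View pics/wc.png

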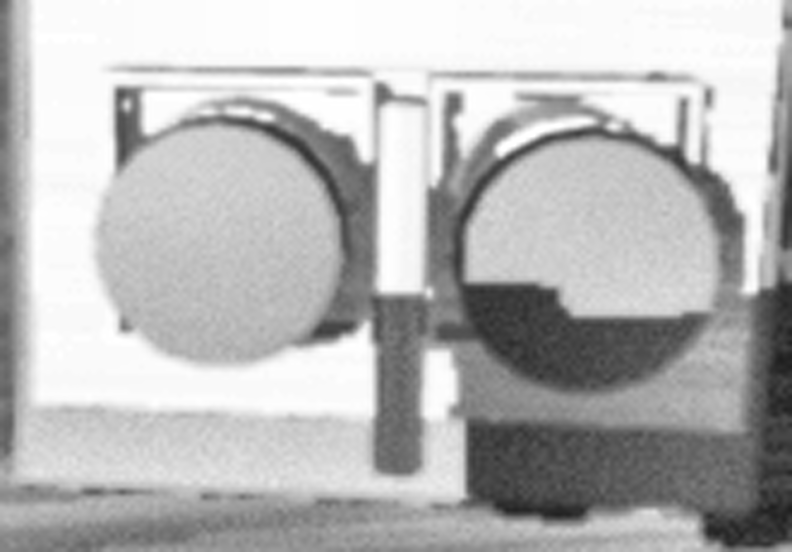

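Bar-top ends in the crop are (403,100) and (398,472). Lid centres are short (222,243) and tall (591,262), with radii of about 122 and 128.

```bash
python3 - <<'E'
from h import *
c=load('w1')
P=lambda x,y,z:onz(c,200+x/4.8,140+y/4.8,z).round(1)
a,b=P(403,100,163),P(398,472,163);d=b-a
print(a,b,np.linalg.norm(d),(a+b)/2,np.arctan2(d[1],d[0]))
s,t=P(222,243,113),P(591,262,130);print(s,t,np.linalg.norm((t-s)[:2]),(s+t)/2, -np.arctan2((t-s)[0],(t-s)[1]))
E
```

```text
[483.8 105.1 163. ] [556.7  99.2 163. ] 73.1383620270512 [520.25 102.15 163.  ] -0.08075676950620433
[517.   63.1 113. ] [523.5 142.5 130. ] 79.66561366110224 [520.25 102.8  121.5 ] -0.08168183544720754
```

The measurements are consistent: bar length 73 mm (74 given), lid spacing 79.7 mm (80), and both yaws -0.081. Now I'll press the tall lid.

```bash
cat >> h.py <<'E'
def press(x,y,zh):
    ctrl.move_linear([x,y,zh+16],frame=None,speed=150)
    ctrl.hold(.1); f0=ctrl.read_state()['wrist_force'][2]; z=zh+14
    while z>zh-6:
        ctrl.move_linear([x,y,z],speed=30); s=ctrl.read_state(); f=s['wrist_force'][2]-f0
        print(round(s['t'],2),round(z,1),s['tcp_pos'].round(1),round(f,1))
        if f>18: break
        z-=1.5 if z>zh+2 else .7
    ctrl.hold(.2); s=ctrl.read_state(); print('end',s['tcp_pos'].round(1),s['wrist_force'].round(1))
    ctrl.move_linear([x,y,200],speed=150)
E
python3 - <<'E'
from h import *
ctrl.command_gripper(0,20)
ctrl.move_pose([523,142,200],q(-0.081))
press(523,142,121)
E
```

```text
5.67 135 [523.3 142.1 135.5] 0.9
5.92 133.5 [522.9 142.  133.4] 0.4
6.17 132.0 [522.9 142.  131.8] 1.0
6.42 130.5 [523.2 142.  130.6] 3.0
6.67 129.0 [523.2 142.  129.2] 4.5
6.92 127.5 [523.2 142.1 127.7] 4.5
7.17 126.0 [523.1 142.1 126.1] 5.8
7.42 124.5 [523.2 142.1 124.6] 4.3
7.67 123.0 [523.2 142.1 123.1] 4.6
7.92 122.3 [523.1 142.  122.4] 5.2
8.18 121.6 [523.1 142.1 121.7] 5.1
8.43 120.9 [523.2 142.1 121.3] 6.8
8.68 120.2 [523.3 142.1 121.2] 12.6
8.93 119.5 [523.3 142.1 121.1] 18.1
end [523.4 142.1 121.1] [-4.8 -1.3 16.7]
```

Home at z = 121.1 (121 expected). Now the short one.

```bash
python3 - <<'E'
from h import *
ctrl.move_linear([517,62,200],speed=150)
press(517,62,105)
ctrl.move_linear([520,102,235],speed=150)
ctrl.command_gripper(92)
ctrl.hold(.2)
shot('top','top2'); c=shot('wrist','w2')
print(ctrl.read_state()['t'])
a=cv2.resize(cv2.imread('pics/w2.png'),None,fx=1.4,fy=1.4); cv2.imwrite('pics/w2b.png',a)
for p in [[520,102,163],[483.8,105.1,163],[556.7,99.2,163],[517,62,105],[523,142,121]]: print(np.round(np.array(proj(c,p))*1.4))
E
```

```text
11.52 119 [517.3  62.  119.5] 0.2
11.77 117.5 [516.9  61.9 117.5] -0.6
12.02 116.0 [516.9  62.  115.8] -0.4
12.27 114.5 [517.   62.  114.4] -1.0
12.52 113.0 [517.   62.  113.1] 2.7
12.77 111.5 [517.   62.  111.6] 2.3
13.02 110.0 [517.   62.  110.1] 4.5
13.27 108.5 [517.   62.  108.5] 3.3
13.52 107.0 [517.  62. 107.] 2.4
13.77 106.3 [517.   62.  106.3] 4.0
14.02 105.6 [517.   62.  105.6] 3.7
14.27 104.9 [517.   62.  105.3] 7.2
14.52 104.2 [517.1  62.  105.2] 12.6
14.77 103.5 [517.2  62.  105.1] 18.0
15.02 102.8 [517.2  62.  105. ] 23.0
end [517.2  62.  105. ] [-8.  -0.2 24.4]
18.2833
[394. 318.]
[395. 242.]
[394. 390.]
[326. 292.]
[466. 297.]
```

View pics/w2b.png

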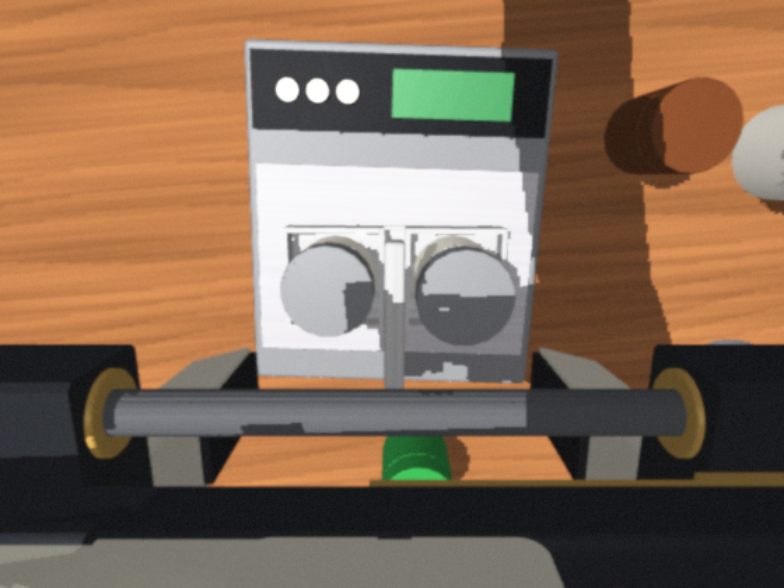

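The bar sits where predicted and both lids were felt to be home (105.0 and 121.1). Grasping now, then a small test lift.

```bash
python3 - <<'E'
from h import *
def pr(m):
    s=ctrl.read_state(); print(m,round(s['t'],2),s['tcp_pos'].round(1),s['wrist_force'].round(1),s['wrist_torque'].round(2),round(s['width'],2))
ctrl.command_gripper(50)
ctrl.move_linear([520,102,136.5],speed=80); pr('down')
ctrl.command_gripper(0,50); ctrl.hold(.3); pr('grip')
ctrl.move_linear([520,102,146.5],speed=15); ctrl.hold(.3); pr('up10')
ctrl.move_linear([520,102,286.5],speed=50); ctrl.hold(.7); pr('up')
shot('scene','s3'); c=shot('wrist','w3')
a=cv2.imread('pics/s3.png')[100:280,220:420]; b=cv2.imread('pics/w3.png')
cv2.imwrite('pics/f.png',np.hstack([cv2.resize(a,(440,396)),cv2.resize(b[:300],(360,396))]))
E
```

```text
down 20.51 [520.5 102.1 137.1] [0.2 0.2 0.8] [ 0.02  0.02 -0.02] 49.94
grip 21.52 [520.  102.  136.5] [-0.7  0.5  0.1] [ 0.08  0.04 -0.15] 9.7
up10 22.64 [519.9 102.  146.4] [-0.1  0.1 -7. ] [ 0.   -0.04 -0.08] 9.64
up 26.29 [520.  102.  286.5] [ 0.2  0.2 -6.5] [-0.   -0.04  0.03] 9.76
```

View pics/f.png

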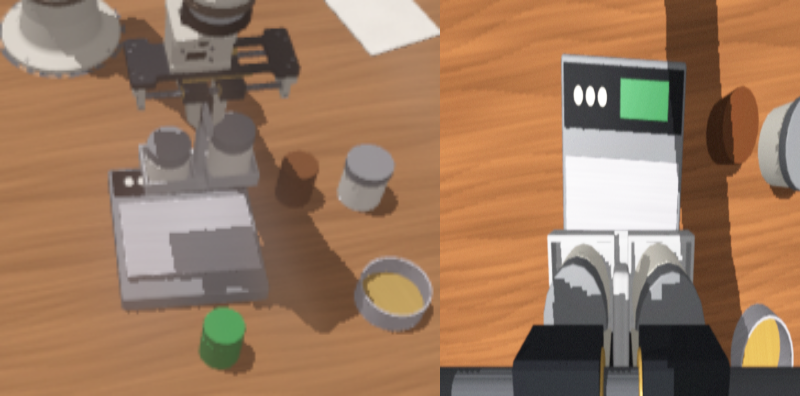

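The carrier hangs level with both pots in it. The pan is empty, the load is about 7 N with near-zero moment, and the grip width is 9.7 mm on the 10 mm bar. I'll hand in after one last steadiness check.

```bash
python3 - <<'E'
from h import *
ctrl.hold(.5); s=ctrl.read_state(); print(s['t'],s['tcp_pos'].round(1),s['wrist_force'].round(1),abs(s['joint_vel']).max(),s['width'])
a=cv2.imread('pics/w3.png').astype(int); b=shot('wrist','w4')['image'].astype(int); print('img diff',abs(a-b)[:300].mean())
ctrl.job_done()
E
```

```text
26.8917 [520.  102.  286.5] [-0.2  0.4 -6.1] 0.0026882223978174236 9.800095790136115
img diff 1.9667063492063492
the job is handed in; nothing more can be done
```

Both lids are pressed home and the carrier is held about 150 mm above the empty pan; I handed the job in at about 27 s of the 56 s allowed.

- **Lids:** I pressed each with the shut fingers while the carrier stood on the balance. The tall lid stopped at z = 121.1 mm (121 expected) with 18 N on it. The short lid stopped at 105.0 mm (105 expected) with about 24 N.
- **Lift:** I gripped the crossbar at its centre with 50 N and raised it straight up.
- **Last checks:**
  - The arm was still, and the grip was 9.8 mm wide on the 10 mm bar.
  - The load read 6 to 7 N, which fits the carrier with both pots, and the wrist moment was near zero.
  - The pictures showed the carrier level, both pots in it and the pan empty. I judged level by eye and from the low moment, not by measuring an angle.
  - The bystanders in view (spare jar, sieve and the two look-alikes) looked undisturbed. I did not look at the check weight again, but nothing went near it.

No check failed or disagreed.

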